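# Start and tighten the hand nut on a food shredder

## Robot

A 7-joint arm with a two-finger parallel gripper is mounted at the origin on the work surface. World frame = base frame: x ahead of the robot, y to its left, z up, the work surface at z = 0. Lengths are in m, angles in rad, forces in N, time in s.
With the tool pointing down it reaches from about 0.425 to 1.025 m from the base axis. Payload 3.6 kg.
Tool frame: the origin (TCP) lies on the centre line of the jaws, within the pads' length; the fingertips stand 22 mm ahead of it and the grasp point (between the pads) lies 3 mm ahead of it (bot.tcp_to_tips is the distance from the TCP to the fingertips, in m); z points along the fingers, y is the direction in which the jaws open and shut (so a half turn about z gives the same grasp; the last joint's range is limited). The gripper opens to 85 mm and grips with 20 to 120 N. Pads are 22 mm wide; open, the fingers measure 114 mm over their backs; the gripper's body (76 mm by 85 mm) begins 54 mm behind the grasp point. The pads swing forward as they close: fully open they stand 13 mm farther back than shut.
Start: joints at [-1.379, 0.591, 0.048, 1.609, -0.033, 0.943, -0.034], TCP at [0.204, 0.696, 0.253] pointing down, gripper open.
Joint ranges: [-2.69, 2.69], [-0.47, 2.24], [-1.27, 1.36], [0.19, 2.51], [-1.53, 4.68], [0.08, 2.07], [-3.09, 3.09]. Speed limits (rad/s): [2.57, 2.57, 3.14, 3.14, 3.14, 3.14, 3.14].

## Interface

Orientations are given as a 3x3 rotation matrix whose columns are the frame's x, y, z axes.
In Python, from cell import status, cams, ticket, bot gives the robot as it stands.
- The arm moves only by the tool send_rows, never from a script. Its argument "commands" is a list of rows, each an object with "delta_pos": the shift along the tool's x, y, z in mm, a list of three; "twist": the turn, a rotation vector about the tool's x, y, z in rad, a list of three; "hand": the opening, from -1 (shut) to 1 (fully open). A call has exactly 5 rows; each row is the pose to reach, as a shift and turn from the pose measured when the call began, along the tool's axes at that moment; what a row does not reach only later rows make up. A row lasts 1/12 s, in which the tool goes at most 41.7 mm and 7.16 degrees, less where a joint would pass 70% of its speed; a pose out of reach is approached as far as the arm can. A call with a gripper value outside its range is refused whole. The fingers move at their own pace and stop on an object; the grip force is fixed at half the most. Time passes only in rows, so rows that repeat a pose let the fingers close, or fill a call up. It gives the time, the measured TCP pose, the force and the opening at its end, in the units of the state.
- status.get_obs(): the state, without advancing time (a new reading comes with each control period).
- cams.snapshot(name): name is "scene" or "top" or "wrist"; returns a dict with "pixels" (400x640x3 uint8, blue, green, red), "z_map" (400x640 float32, m along the optical axis (not along the pixel's ray), 0 where there is no reading), "fx", "fy", "cx", "cy" (pixels), "k1" (the pictures are not rectified: a ray, as slopes to the right and down, at radius r is drawn at 1 + k1 r^2 times it, then the intrinsics apply), "R" (3x3) and "t" (3): a world point X has camera coordinates R X + t. Camera axes: x right, y down, z forward; pixel columns grow to the right and rows downward; lengths in m; the calibration is good to about 2 mm. A picture is of the moment at which its call begins.
- ticket.finish_job(): hands the job in, once; it reports no verdict.
The state is a dict: "time_s": time; "joint_positions": joint angles; "dq": joint speeds; "joint_torque": joint torques, N m; "eef_pos": TCP position; "ee_rot": TCP orientation; "force": force on the tool from outside, world axes, zero at the start; "moment": the same for the moment, N m; "finger_gap": opening from 0.0 (shut) to 1.0 (fully open).
Only numpy, scipy, OpenCV 4.12 (cv2) and the standard library are available. Lean on these libraries where they do the work, as an engineer would, in place of code of your own. Each camera call takes 0.05 s, during which the arm holds its last target. There are 200 camera calls.

## Task

Fasten the shredding disc: put the black hexagonal hand nut upright over the shredder's spindle, turn it backward (anticlockwise) until you feel its thread start drop in, then run it on clockwise until it sits flush on the disc and holds it snugly, the disc drawn down about 2 mm on its spring; never bottom the spring. Let go of the nut and leave the other things where they are.

Things in the scene. Friction and masses are not known exactly. Their poses are not given: they have to be found in the camera images.
- nut: Black plastic hexagonal hand nut, 44 mm across flats (51 over corners), 34 high, about 80 g, upright on the counter, open 33 mm bore down. Origin: centre of the underside; z up; the flats face its own 0, 60, 120.. degrees (x through a flat). The bore's top 6 mm is only 17 mm wide; two lugs stand inward, 4 to 7 mm above the underside, at +x and -x.
- shredder: Fixed food shredder: white round housing 160 mm wide, origin at the centre of the underside, z up. On it a steel disc, top 60 mm above the counter, that gives downward on a spring, 6 N per mm, 6 mm of travel. An aluminium spindle stands on the disc's axis, held firm up to about 0.6 N m, then it slips round; how its thread is turned is not told and differs each time.
- disc: Steel disc 148 mm wide. Origin at the centre of its top face, on the axis. After the drop the nut runs on clockwise (right-hand, 18 mm per turn, 2 mm axial play): lightly pressed it meets the disc after about 155 degrees and pulls it down from about 190, 1 mm per 20 degrees; turning moment then about 0.015 N m per N of spring. It does not slip back when let go.
- spindle_rim (a point): On the axis at the flat rim atop the 30 mm wide coarse thread, 19 mm above the disc. The nut's lugs land on it, underside 16 mm above the disc (20 if on the two 4 mm stop teeth, seldom 8 at once). Clockwise the lugs only meet a tooth; anticlockwise, after 0 to 165 degrees, they fall into two slots, underside 8 mm above the disc, and stop at a tooth.
- spindle_tip (a point): Tip of the spindle, on its axis, 55 mm above the disc at rest. Its upper part is a plain 15 mm pilot, the last 6 mm tapered; the nut's 17 mm hole goes over it.
- collar: Bystander: smooth round black plastic collar, 48 mm outside, 28 mm high, open bore; origin at the centre of its underside. Not the nut.
- pusher: Bystander: white round pusher knob, 48 mm wide, 58 mm high, standing; origin at the centre of its underside.
- spoon: Bystander: spoon lying flat on the counter; origin under its middle.
- mug: Bystander: white mug, 80 mm wide, 85 mm high; origin at the centre of its underside.
- jar: Bystander: amber glass jar with a white lid, 64 mm wide, 85 mm high; origin at the centre of its underside.
Mind the look-alikes: they are no part of the job. Leave any green or orange look-alike of the nut alone.

How it is judged:
On the way, in this order (a step that is already met when the one before it is completed fails the run):
1. the nut is over the spindle (horizontal distance between nut and spindle_rim below 0.006 m and z of nut in the frame of shredder below 0.105 m and angle between nut's own z axis and vertical below 0.2 rad), for 0.05 s.
2. its thread start has dropped in (horizontal distance between nut and spindle_rim below 0.004 m and z of nut in the frame of shredder below 0.0705 m), for 0.1 s.
At the end, for the whole second after the job is handed in: The nut sits on the spindle upright (within 0.06 rad), within 4 mm of its axis, underside flush on the disc or below the disc's rest height (at most 1.5 mm above it), clamping the disc with over 4 N (never over 33 N), at rest and released (horizontal distance between nut and spindle_rim below 0.004 m and z of nut in the frame of shredder below 0.0615 m and angle between nut's own z axis and vertical below 0.06 rad and contact force between nut and disc above 4 N and linear speed of nut below 0.01 m/s); the robot touches nothing.
It fails at once if the nut is forced: it bears on the disc with more than 33 N (spring nearly bottomed) (contact force between nut and disc above 33 N).
It fails at once if a bystander is knocked or moved by more than 30 mm (distance of any of collar, pusher, spoon, mug, jar from where it was at the start of the episode above 0.03 m).
It also fails if it takes over 72 s, if anything falls off the work surface, if the arm or the gripper's body presses on something with over 40 N, if the wrist force passes 120 N, or if a joint passes its speed limit or range.

## Working session

There is one attempt and no reset: what is moved stays moved. The work goes in short steps, Python scripts to look and compute and a tool call to move; the robot and the scene stay as the last step left them, time stands still between calls to the robot, and variables do not carry over. Pictures are saved under pics/ and viewed, about 8 in all and at most 12, crops included, and the job is handed in when it is done.

Besides the shell and the picture viewer there is one more tool, called after "Request:" as a command line: name --argument value ..., lists and objects as JSON in quotes. send_rows: Moves the arm, as the interface text tells. Its arguments: {"type":"object","properties":{"commands":{"type":"array"}},"required":["commands"]}

```bash
ls; mkdir -p pics
cat > h.py <<'E'
import numpy as np, cv2
from cell import status, cams, ticket, bot
def world(s,u,v,z=None,win=1):
    """pixel->world by z_map, or by plane height z"""
    x=(u-s["cx"])/s["fx"]; y=(v-s["cy"])/s["fy"]
    r0=np.hypot(x,y); r=r0
    for _ in range(20): r=r0/(1+s["k1"]*r*r)
    k=r/r0 if r0>0 else 1; d=np.array([x*k,y*k,1.])
    R=np.array(s["R"]);t=np.array(s["t"])
    if z is None:
        p=s["z_map"][int(v)-win:int(v)+win+1,int(u)-win:int(u)+win+1]; p=p[p>0]
        return R.T@(d*np.median(p)-t) if p.size else None
    c=-R.T@t; w=R.T@d
    return c+w*(z-c[2])/w[2]
def proj(s,X):
    c=np.array(s["R"])@np.asarray(X)+np.array(s["t"]); x,y=c[:2]/c[2]; f=1+s["k1"]*(x*x+y*y)
    return s["cx"]+s["fx"]*x*f, s["cy"]+s["fy"]*y*f
def tool(s,p):  # world offset -> tool mm
    return np.array(s["ee_rot"]).T@np.asarray(p)*1000
E
python3 - <<'E'
from h import *
import pickle
o=status.get_obs(); print({k:np.round(v,3).tolist() for k,v in o.items()}, bot.tcp_to_tips)
for n in ("top","scene"):
    s=cams.snapshot(n); pickle.dump(s,open(n+".pkl","wb")); cv2.imwrite(f"pics/{n}0.png",s["pixels"]); print(n,s["fx"],s["k1"],-np.array(s["R"]).T@s["t"])
E
```

```text
pics
{'time_s': 0.0, 'joint_positions': [-1.378, 0.592, 0.048, 1.61, -0.033, 0.943, -0.034], 'dq': [-0.001, -0.001, -0.001, -0.003, 0.001, -0.0, -0.0], 'joint_torque': [-0.0, -54.869, 1.546, -19.812, 0.009, 0.009, 0.0], 'eef_pos': [0.204, 0.695, 0.252], 'ee_rot': [[-0.959, 0.282, -0.001], [0.282, 0.959, -0.002], [-0.0, -0.002, -1.0]], 'force': [-0.606, 0.302, 0.873], 'moment': [-0.006, -0.031, 0.001], 'finger_gap': 0.997} 0.022
top 423.69103127719274 -0.019654875087783543 [ 0.49923233 -0.00112655  1.07775614]
scene 464.77618339076747 -0.05020081178090855 [ 1.18786271 -0.24053719  0.96209102]
```

View pics/top0.png

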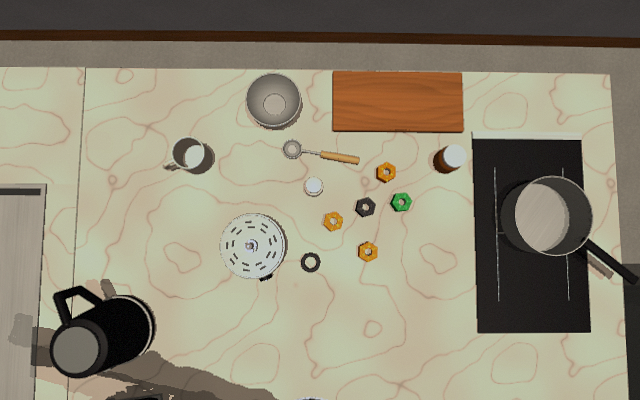

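View pics/scene0.png

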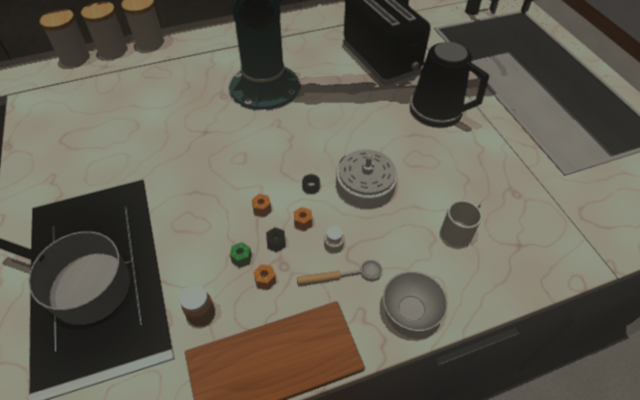

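The top view shows the black hex nut at (365,207). Things that could be mistaken for it: the round black collar (310,262), orange nuts (386,172), (333,221), (368,251), and a green one (401,202). The shredder is at (252,246). The black hexagonal one fits the description, so I'll check it in a close crop.

Run:
```python
from h import *
import pickle
s=pickle.load(open("top.pkl","rb")); im=s["pixels"]
a=cv2.resize(im[177:237,325:409],None,fx=9,fy=9,interpolation=cv2.INTER_CUBIC)
cv2.imwrite("pics/crop1.png",a)
for n,u,v in [("nut",365,207),("or",333,221),("or",386,172),("or",368,251),("gr",401,202),("collar",310,262),("tip",251,245),("push",314,186)]:
    print(n,world(s,u,v).round(4), world(s,u,v,.034).round(4))
# depth segmentations
H,W=s["z_map"].shape
P=lambda u,v:world(s,u,v,win=0)
def seg(u0,u1,v0,v1,zl,zh):
    pts=[]
    for v in range(v0,v1):
        for u in range(u0,u1):
            p=P(u,v)
            if p is not None and zl<p[2]<zh: pts.append(p)
    return np.array(pts)
n=seg(350,381,190,223,.027,.042); print("nut top",len(n),n.mean(0),cv2.minEnclosingCircle((n[:,:2]*1000).astype(np.float32)))
for zl,zh in((.052,.068),(.1,.13)):
    d=seg(210,295,205,285,zl,zh); print("disc",len(d),d.mean(0),cv2.minEnclosingCircle((d[:,:2]*1000).astype(np.float32)))
```

```text
nut [ 0.5842 -0.1351 -0.0006] [ 0.5815 -0.1308  0.034 ]
or [ 0.548  -0.0531  0.0013] [ 0.5465 -0.0516  0.034 ]
or [ 6.751e-01 -1.899e-01 -3.000e-04] [ 0.6695 -0.1839  0.034 ]
or [ 0.4724 -0.1422 -0.0012] [ 0.4733 -0.1376  0.034 ]
gr [ 5.975e-01 -2.276e-01  3.000e-04] [ 0.5944 -0.2205  0.034 ]
collar [ 0.4443  0.0047 -0.0005] [0.4461 0.0045 0.034 ]
tip [0.4877 0.138  0.1107] [0.4868 0.1491 0.034 ]
push [ 0.6302 -0.0042  0.0571] [ 0.6331 -0.0043  0.034 ]
nut top 238 [ 0.58330578 -0.13220293  0.03379618] ((583.2174682617188, -131.9120635986328), 24.926124572753906)
disc 2884 [0.48588605 0.14445803 0.05995317] ((487.278564453125, 145.15084838867188), 74.79817199707031)
disc 35 [0.48642448 0.14409316 0.11192535] ((486.2839050292969, 144.73538208007812), 7.359751224517822)
```

View pics/crop1.png

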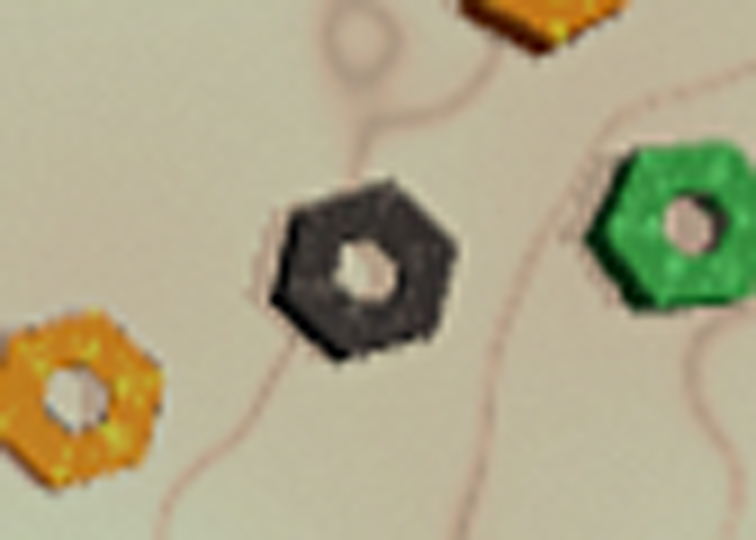

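The crop shows the black hexagonal nut centred at crop (367,270) with its bore open and a clear gap to its neighbours. It measures 34 mm high and 50 mm over corners, which agrees with the description. Next I need its flat angle and the move.

Run:
```python
from h import *
import pickle
s=pickle.load(open("top.pkl","rb"))
pts=[]
for v in range(190,224):
  for u in range(350,382):
    p=world(s,u,v,win=0)
    if p is not None and .027<p[2]<.042: pts.append(p[:2])
P=np.array(pts)*1000
for a in range(0,60,4):
    w=[]; c=[]
    for k in range(3):
        t=np.radians(a+60*k); q=P@[np.cos(t),np.sin(t)]; w.append(np.ptp(q)); c.append((q.max()+q.min())/2)
    print(a,np.round(w,1),round(sum(w),1))
o=status.get_obs(); print(tool(o,np.array([.583,-.132,.150])-o["eef_pos"]))
```

```text
0 [47.3 48.2 48.7] 144.2
4 [46.3 47.4 47.9] 141.6
8 [45.4 46.4 46.8] 138.7
12 [44.4 45.2 45.6] 135.2
16 [43.7 44.1 44.6] 132.3
20 [44.5 45.  44.6] 134.1
24 [45.8 46.2 45.6] 137.6
28 [46.9 47.2 46.7] 140.8
32 [47.7 47.9 47.6] 143.3
36 [48.4 48.8 48.3] 145.4
40 [48.7 49.4 48.7] 146.8
44 [48.9 49.7 48.9] 147.5
48 [49.  49.8 48.8] 147.7
52 [49.  49.7 48.5] 147.2
56 [48.7 49.3 48. ] 146.1
[-596.52672725 -686.43468731  103.70020448]
```

Request:
send_rows --commands '[{"delta_pos": [-40, -3, 0], "twist": [0, 0, 0], "hand": 1}, {"delta_pos": [-80, -6, 0], "twist": [0, 0, 0], "hand": 1}, {"delta_pos": [-120, -10, 0], "twist": [0, 0, 0], "hand": 1}, {"delta_pos": [-160, -13, 0], "twist": [0, 0, 0], "hand": 1}, {"delta_pos": [-200, -17, 0], "twist": [0, 0, 0], "hand": 1}]'

```text
time_s: 0.52
eef_pos: [0.3926, 0.6212, 0.2517]
ee_rot: [[-0.96, 0.281, -0.001], [0.281, 0.96, -0.003], [0.0, -0.003, -1.0]]
force: [0.9, 0.2, 0.2]
finger_gap: 1.007
```

Request:
send_rows --commands '[{"delta_pos": [-20, -34, 0], "twist": [0, 0, 0], "hand": 1}, {"delta_pos": [-40, -68, 0], "twist": [0, 0, 0], "hand": 1}, {"delta_pos": [-60, -102, 0], "twist": [0, 0, 0], "hand": 1}, {"delta_pos": [-80, -136, 0], "twist": [0, 0, 0], "hand": 1}, {"delta_pos": [-100, -170, 0], "twist": [0, 0, 0], "hand": 1}]'

```text
time_s: 0.93
eef_pos: [0.4408, 0.4277, 0.2517]
ee_rot: [[-0.96, 0.281, -0.001], [0.281, 0.96, -0.004], [0.0, -0.004, -1.0]]
force: [1.2, -0.7, -0.1]
finger_gap: 1.0
```

Request:
send_rows --commands '[{"delta_pos": [-20, -34, 0], "twist": [0, 0, 0], "hand": 1}, {"delta_pos": [-40, -68, 0], "twist": [0, 0, 0], "hand": 1}, {"delta_pos": [-60, -102, 0], "twist": [0, 0, 0], "hand": 1}, {"delta_pos": [-80, -136, 0], "twist": [0, 0, 0], "hand": 1}, {"delta_pos": [-100, -170, 0], "twist": [0, 0, 0], "hand": 1}]'

```text
time_s: 1.35
eef_pos: [0.4887, 0.2344, 0.2521]
ee_rot: [[-0.96, 0.281, -0.002], [0.281, 0.96, -0.004], [0.001, -0.004, -1.0]]
force: [0.5, 0.6, -0.3]
finger_gap: 1.0
```

Request:
send_rows --commands '[{"delta_pos": [-20, -34, 0], "twist": [0, 0, 0], "hand": 1}, {"delta_pos": [-40, -68, 0], "twist": [0, 0, 0], "hand": 1}, {"delta_pos": [-60, -102, 0], "twist": [0, 0, 0], "hand": 1}, {"delta_pos": [-80, -136, 0], "twist": [0, 0, 0], "hand": 1}, {"delta_pos": [-100, -170, 0], "twist": [0, 0, 0], "hand": 1}]'

```text
time_s: 1.77
eef_pos: [0.5367, 0.0412, 0.2527]
ee_rot: [[-0.96, 0.281, -0.002], [0.281, 0.96, -0.004], [0.001, -0.004, -1.0]]
force: [1.6, -0.7, -0.6]
finger_gap: 0.996
```

```bash
cat > go.py <<'E'
import sys
from h import *
o=status.get_obs(); R=np.array(o["ee_rot"])
jaw=np.degrees(np.arctan2(R[1,1],R[0,1]))
print("t",round(o["time_s"],2),"pos",np.round(o["eef_pos"],4),"jaw",round(jaw,1),"tilt",R[:2,2].round(4),"j",np.round(o["joint_positions"],2),"F",np.round(o["force"],1),"M",np.round(o["moment"],2),"gap",round(o["finger_gap"],3))
if len(sys.argv)>3: print("delta",tool(o,np.array([float(a) for a in sys.argv[1:4]])-o["eef_pos"]).round(1))
if len(sys.argv)>4: d=(jaw-float(sys.argv[4])+90)%180-90; print("twist z",round(np.radians(d),3),d.round(1))
E
python3 go.py .583 -.132 .15 17
```

```text
t 1.77 pos [0.5367 0.0412 0.2527] jaw 73.7 tilt [-0.0025 -0.0039] j [-0.26  0.36  0.13  2.03 -0.06  0.75  1.19] F [ 1.6 -0.7 -0.6] M [ 0.04 -0.07  0.02] gap 0.996
delta [ -93.3 -152.7  103.2]
twist z 0.989 56.7
```

Request:
send_rows --commands '[{"delta_pos": [-19, -31, 8], "twist": [0, 0, 0.12], "hand": 1}, {"delta_pos": [-38, -62, 16], "twist": [0, 0, 0.24], "hand": 1}, {"delta_pos": [-57, -93, 24], "twist": [0, 0, 0.36], "hand": 1}, {"delta_pos": [-76, -124, 32], "twist": [0, 0, 0.48], "hand": 1}, {"delta_pos": [-93, -153, 40], "twist": [0, 0, 0.6], "hand": 1}]'

```text
time_s: 2.18
eef_pos: [0.5829, -0.1342, 0.2127]
ee_rot: [[-0.628, 0.778, -0.003], [0.778, 0.628, -0.004], [-0.002, -0.005, -1.0]]
force: [0.0, -0.3, -0.8]
finger_gap: 0.998
```

Request:
send_rows --commands '[{"delta_pos": [0, 0, 16], "twist": [0, 0, 0.12], "hand": 1}, {"delta_pos": [0, 0, 32], "twist": [0, 0, 0.24], "hand": 1}, {"delta_pos": [0, 0, 48], "twist": [0, 0, 0.36], "hand": 1}, {"delta_pos": [0, 0, 62], "twist": [0, 0, 0.389], "hand": 1}, {"delta_pos": [0, 0, 62], "twist": [0, 0, 0.389], "hand": 1}]'

```text
time_s: 2.6
eef_pos: [0.5805, -0.1337, 0.1477]
ee_rot: [[-0.286, 0.958, -0.009], [0.958, 0.286, -0.004], [-0.001, -0.01, -1.0]]
force: [-0.2, 0.2, 0.4]
finger_gap: 1.003
```

```bash
python3 - <<'E'
from h import *
s=cams.snapshot("wrist"); cv2.imwrite("pics/w1.png",s["pixels"])
pts=[]
for v in range(0,400,2):
  for u in range(0,640,2):
    if s["z_map"][v,u]>0:
      p=world(s,u,v,win=0)
      if .03<p[2]<.04 and np.hypot(p[0]-.583,p[1]+.132)<.04 : pts.append((*p,*s["pixels"][v,u]))
P=np.array(pts); 
P=P[P[:,3:].max(1)<90]
c,r=cv2.minEnclosingCircle((P[:,:2]*1000).astype(np.float32)); print(len(P),P.mean(0).round(4),c,r)
for a in range(0,60,3):
    w=[];
    for k in range(3):
        t=np.radians(a+60*k); q=P[:,:2]@[np.cos(t),np.sin(t)]*1000; w.append(np.ptp(q))
    print(a,round(sum(w),1),end=' ')
E
python3 go.py .583 -.132 .024 17
```

```text
644 [ 5.82800e-01 -1.32100e-01  3.48000e-02  3.67345e+01  4.54363e+01
  5.04845e+01] (582.8682861328125, -132.98220825195312) 24.981168746948242
0 143.8 3 141.9 6 139.7 9 137.4 12 134.8 15 132.0 18 131.3 21 134.2 24 137.0 27 139.6 30 141.8 33 143.8 36 145.4 39 146.6 42 147.4 45 147.8 48 147.8 51 147.4 54 146.6 57 145.4 t 2.65 pos [ 0.5814 -0.1339  0.1491] jaw 16.7 tilt [-0.0068 -0.0038] j [-0.1   0.6   0.35  1.99 -0.33  0.62  0.76] F [ 0.4  0.2 -0.5] M [ 0.02  0.02 -0.05] gap 0.999
delta [  1.6   3.  125. ]
twist z -0.005 -0.3
```

View pics/w1.png

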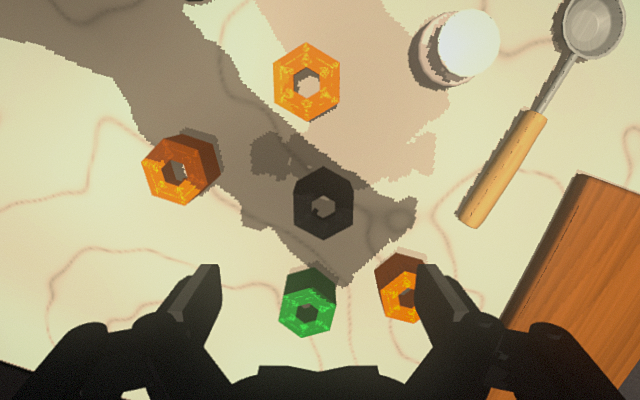

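The wrist picture shows the black nut at (323,203) between the open fingers (205,300) and (425,290). Its depth centre is (0.583, -0.1325) with flats at 17°, which agrees with the top view. Going down now.

Request:
send_rows --commands '[{"delta_pos": [1, 3, 18], "twist": [-0.008, 0.002, 0], "hand": 1}, {"delta_pos": [1, 3, 36], "twist": [-0.008, 0.002, 0], "hand": 1}, {"delta_pos": [1, 3, 54], "twist": [-0.008, 0.002, 0], "hand": 1}, {"delta_pos": [1, 3, 72], "twist": [-0.008, 0.002, 0], "hand": 1}, {"delta_pos": [1, 3, 80], "twist": [-0.008, 0.002, 0], "hand": 1}]'

```text
time_s: 3.07
eef_pos: [0.5831, -0.1321, 0.0682]
ee_rot: [[-0.288, 0.958, -0.001], [0.958, 0.288, 0.001], [0.001, -0.0, -1.0]]
force: [-0.2, -0.3, -0.7]
finger_gap: 1.0
```

```bash
python3 go.py .583 -.1325 .025 17
```

```text
t 3.07 pos [ 0.5831 -0.1321  0.0682] jaw 16.8 tilt [-0.0008  0.0011] j [-0.04  0.71  0.27  2.02 -0.4   0.46  0.82] F [-0.2 -0.3 -0.7] M [ 0.01 -0.03  0.02] gap 1.0
delta [-0.4 -0.2 43.2]
twist z -0.004 -0.2
```

Request:
send_rows --commands '[{"delta_pos": [0, 0, 15], "twist": [0, 0, 0], "hand": 1}, {"delta_pos": [0, 0, 30], "twist": [0, 0, 0], "hand": 1}, {"delta_pos": [0, 0, 40], "twist": [0, 0, 0], "hand": 1}, {"delta_pos": [0, 0, 43.5], "twist": [0, 0, 0], "hand": 1}, {"delta_pos": [0, 0, 43.5], "twist": [0, 0, 0], "hand": 0.4}]'

```text
time_s: 3.48
eef_pos: [0.5831, -0.1321, 0.0245]
ee_rot: [[-0.289, 0.957, -0.001], [0.957, 0.289, 0.001], [0.002, -0.001, -1.0]]
force: [0.8, -0.2, -0.2]
finger_gap: 0.883
```

Request:
send_rows --commands '[{"delta_pos": [0, 0, 0], "twist": [0, 0, 0], "hand": -0.5}, {"delta_pos": [0, 0, 0], "twist": [0, 0, 0], "hand": -1}, {"delta_pos": [0, 0, 0], "twist": [0, 0, 0], "hand": -1}, {"delta_pos": [0, 0, 0], "twist": [0, 0, 0], "hand": -1}, {"delta_pos": [0, 0, 0], "twist": [0, 0, 0], "hand": -1}]'

```text
time_s: 3.9
eef_pos: [0.584, -0.1324, 0.0257]
ee_rot: [[-0.289, 0.957, 0.001], [0.957, 0.289, 0.001], [0.001, 0.001, -1.0]]
force: [0.2, 0.4, 6.1]
finger_gap: 0.5
```

```bash
python3 go.py .583 -.1325 .025 17
```

```text
t 3.9 pos [ 0.584  -0.1324  0.0257] jaw 16.8 tilt [0.0009 0.0009] j [-0.01  0.78  0.22  2.02 -0.42  0.39  0.84] F [0.2 0.4 6.1] M [0.04 0.06 0.  ] gap 0.5
delta [ 0.2 -1.   0.7]
twist z -0.004 -0.2
```

Request:
send_rows --commands '[{"delta_pos": [0, 0, -20], "twist": [0, 0, 0], "hand": -1}, {"delta_pos": [0, 0, -55], "twist": [0, 0, 0], "hand": -1}, {"delta_pos": [0, 0, -90], "twist": [0, 0, 0], "hand": -1}, {"delta_pos": [0, 0, -125], "twist": [0, 0, 0], "hand": -1}, {"delta_pos": [0, 0, -160], "twist": [0, 0, 0], "hand": -1}]'

```text
time_s: 4.32
eef_pos: [0.5831, -0.1323, 0.187]
ee_rot: [[-0.289, 0.957, -0.0], [0.957, 0.289, 0.001], [0.001, 0.0, -1.0]]
force: [0.3, 0.1, -0.7]
finger_gap: 0.508
```

Request:
send_rows --commands '[{"delta_pos": [30, -1, 0], "twist": [0, 0, 0], "hand": -1}, {"delta_pos": [60, -3, 0], "twist": [0, 0, 0], "hand": -1}, {"delta_pos": [90, -4, 0], "twist": [0, 0, 0], "hand": -1}, {"delta_pos": [120, -6, 0], "twist": [0, 0, 0], "hand": -1}, {"delta_pos": [150, -7, 0], "twist": [0, 0, 0], "hand": -1}]'

```text
time_s: 4.73
eef_pos: [0.5319, 0.0105, 0.1873]
ee_rot: [[-0.288, 0.958, -0.001], [0.958, 0.288, 0.001], [0.002, -0.0, -1.0]]
force: [0.5, 0.5, -0.7]
finger_gap: 0.503
```

Request:
send_rows --commands '[{"delta_pos": [30, -1, 0], "twist": [0, 0, 0], "hand": -1}, {"delta_pos": [60, -3, 0], "twist": [0, 0, 0], "hand": -1}, {"delta_pos": [90, -4, 0], "twist": [0, 0, 0], "hand": -1}, {"delta_pos": [120, -6, 0], "twist": [0, 0, 0], "hand": -1}, {"delta_pos": [135, -7, 0], "twist": [0, 0, 0], "hand": -1}]'

```text
time_s: 5.15
eef_pos: [0.4841, 0.1418, 0.1872]
ee_rot: [[-0.293, 0.956, -0.003], [0.956, 0.293, 0.003], [0.004, -0.002, -1.0]]
force: [-0.1, 0.1, -0.4]
finger_gap: 0.507
```

```bash
python3 go.py .4863 .1447 .18 17
python3 - <<'E'
from h import *
s=cams.snapshot("wrist"); cv2.imwrite("pics/w2.png",s["pixels"])
E
```

```text
t 5.15 pos [0.4841 0.1418 0.1872] jaw 17.0 tilt [-0.0027  0.003 ] j [-0.68  0.44  0.41  2.17 -0.32  0.59  0.26] F [-0.1  0.1 -0.4] M [0.02 0.02 0.02] gap 0.507
delta [2.1 3.  7.2]
twist z 0.001 0.0
```

View pics/w2.png

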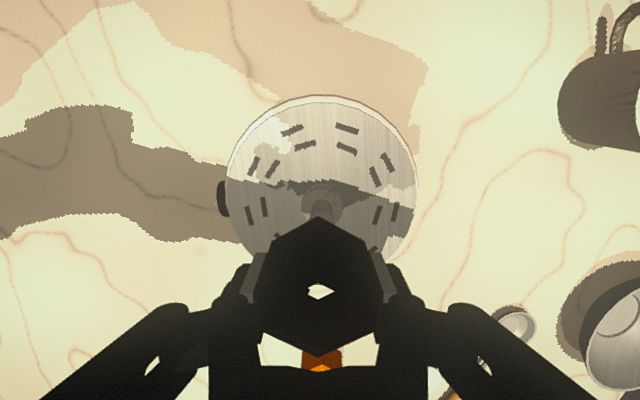

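The wrist picture shows the nut held with its hole at (321,290). The disc is centred near (320,190), with the dark spindle base at (322,203). I'll fit both from this one camera.

```bash
python3 - <<'E'
from h import *
from scipy.optimize import least_squares
s=cams.snapshot("wrist"); Z=s["z_map"]
W=np.full((400,640,3),np.nan)
for v in range(80,400):
  for u in range(180,460):
    if Z[v,u]>0: W[v,u]=world(s,u,v,win=0)
z=W[...,2]
m=(abs(z-.195)<.006)&(np.hypot(W[...,0]-.484,W[...,1]-.142)<.03)
P=W[m]; print("nut top",len(P),np.median(P[:,2]))
best=min(range(60),key=lambda a:sum(np.ptp(P[:,:2]@[np.cos(np.radians(a+60*k)),np.sin(np.radians(a+60*k))]) for k in range(3)))
A=[];b=[]
for k in range(3):
    t=np.radians(best+60*k); n=[np.cos(t),np.sin(t)]; q=P[:,:2]@n; A.append(n); b.append((q.max()+q.min())/2); print(best+60*k,np.ptp(q)*1000)
print("nut c",np.linalg.lstsq(np.array(A),np.array(b),rcond=None)[0])
print("circle",cv2.minEnclosingCircle((P[:,:2]*1000).astype(np.float32)))
# disc edge: outermost points at z>.05, by row-wise extents from above part
d=(z>.05)&(z<.068); E=[]
c0=np.array([.4863,.1447])
Q=W[d][:,:2]; a=np.degrees(np.arctan2(*(Q-c0).T[::-1])); r=np.hypot(*(Q-c0).T)
for k in range(-180,180,5):
    i=(a>=k)&(a<k+5)
    if i.sum()>20 and r[i].max()>.068: E.append(Q[i][r[i].argmax()])
E=np.array(E); f=least_squares(lambda p:np.hypot(*(E-p[:2]).T)-p[2],[*c0,.075],loss='soft_l1',f_scale=.001)
print("disc",len(E),f.x)
E
python3 go.py
```

```text
nut top 9855 0.19617874934103025
16 54.73734557588694
76 46.57648653464608
136 45.63334187185914
nut c [0.48339645 0.14381003]
circle ((482.73797607421875, 146.17613220214844), 28.461349487304688)
disc 56 [0.48578511 0.14468563 0.0735279 ]
t 5.25 pos [0.4845 0.1413 0.1872] jaw 17.1 tilt [-0.0023  0.0027] j [-0.68  0.44  0.41  2.17 -0.32  0.59  0.26] F [ 0.  -0.4 -0.7] M [0.01 0.02 0.  ] gap 0.504
```

Run:
```python
from h import *
o=status.get_obs(); R=np.array(o["ee_rot"]); 
for n in("wrist","top","scene"):
    s=cams.snapshot(n); Z=s["z_map"]; o=status.get_obs(); T=np.array(o["eef_pos"])
    u0,v0=map(int,proj(s,T+[0,0,.008])); h=150 if n=="wrist" else 30
    L=[]
    for v in range(max(0,v0-h),min(400,v0+h)):
      for u in range(u0-h,u0+h):
        if Z[v,u]>0:
          p=world(s,u,v,win=0)
          if abs(p[2]-.195)<.005: L.append((R.T@(p-T))[:2]*1000)
    L=np.array(L); print(n,u0,v0,len(L))
    if len(L)>5:
      for y0 in(-15,-10,-5,0,5,10,15):
        q=L[abs(L[:,1]-y0)<(1 if n=="wrist" else 2.5),0]; q=q[abs(q)<33]
        if len(q): print("  y",y0,q.min().round(1),q.max().round(1),"mid",((q.min()+q.max())/2).round(1))
    if n=="scene": cv2.imwrite("pics/sc.png",cv2.resize(s["pixels"][v0-50:v0+70,u0-70:u0+70],None,fx=5,fy=5,interpolation=cv2.INTER_CUBIC))
```

```text
wrist 318 308 10012
  y -15 -15.8 20.2 mid 2.2
  y -10 -18.5 23.0 mid 2.2
  y -5 -21.3 26.3 mid 2.5
  y 0 -23.5 27.8 mid 2.2
  y 5 -20.6 24.9 mid 2.2
  y 10 -18.6 22.2 mid 1.8
  y 15 -14.9 19.1 mid 2.1
top 245 246 1
scene 368 132 183
  y -15 -13.4 17.8 mid 2.2
  y -10 -17.9 11.1 mid -3.4
  y -5 -17.9 12.1 mid -2.9
  y 0 -22.6 11.1 mid -5.7
  y 5 -24.2 10.6 mid -6.8
  y 10 -20.5 23.8 mid 1.6
  y 15 -17.7 -0.5 mid -9.1
```

Request:
send_rows --commands '[{"delta_pos": [0.8, 2.9, 12], "twist": [-0.0015, -0.003, 0], "hand": -1}, {"delta_pos": [0.8, 2.9, 27], "twist": [-0.0015, -0.003, 0], "hand": -1}, {"delta_pos": [0.8, 2.9, 42], "twist": [-0.0015, -0.003, 0], "hand": -1}, {"delta_pos": [0.8, 2.9, 57], "twist": [-0.0015, -0.003, 0], "hand": -1}, {"delta_pos": [0.8, 2.9, 67], "twist": [-0.0015, -0.003, 0], "hand": -1}]'

```text
time_s: 5.82
eef_pos: [0.4905, 0.137, 0.1203]
ee_rot: [[-0.284, 0.959, 0.004], [0.959, 0.284, -0.001], [-0.002, 0.003, -1.0]]
force: [2.0, 1.5, 0.9]
finger_gap: 0.505
```

```bash
python3 go.py .487 .1429 .114
```

```text
t 5.82 pos [0.4905 0.137  0.1203] jaw 16.5 tilt [ 0.0039 -0.0014] j [-0.6   0.56  0.32  2.2  -0.4   0.43  0.33] F [2.  1.5 0.9] M [ 0.35 -0.08  0.04] gap 0.505
delta [ 6.7 -1.7  6.3]
```

Request:
send_rows --commands '[{"delta_pos": [3, -1, 0], "twist": [0, 0.004, 0], "hand": -1}, {"delta_pos": [6.7, -1.7, 0], "twist": [0, 0.004, 0], "hand": -1}, {"delta_pos": [6.7, -1.7, 0], "twist": [0, 0.004, 0], "hand": -1}, {"delta_pos": [6.7, -1.7, 0], "twist": [0, 0.004, 0], "hand": -1}, {"delta_pos": [6.7, -1.7, 0], "twist": [0, 0.004, 0], "hand": -1}]'

```text
time_s: 6.23
eef_pos: [0.4869, 0.1426, 0.1208]
ee_rot: [[-0.284, 0.959, 0.003], [0.959, 0.284, 0.002], [0.001, 0.004, -1.0]]
force: [-0.5, 0.4, -1.7]
finger_gap: 0.505
```

```bash
python3 go.py .487 .1429 .114
```

```text
t 6.23 pos [0.4869 0.1426 0.1208] jaw 16.5 tilt [0.003  0.0024] j [-0.61  0.56  0.32  2.2  -0.4   0.43  0.32] F [-0.5  0.4 -1.7] M [ 0.03 -0.    0.  ] gap 0.505
delta [0.2 0.2 6.8]
```

```bash
cat > off.py <<'E'
from h import *
def off(under=.0257):
    s=cams.snapshot("wrist"); Z=s["z_map"]; o=status.get_obs(); R=np.array(o["ee_rot"]); T=np.array(o["eef_pos"])
    zt=T[2]-under+.034
    L=[]
    for v in range(150,400):
      for u in range(200,440):
        if Z[v,u]>0:
          p=world(s,u,v,win=0)
          if abs(p[2]-zt)<.006: L.append([*(R.T@(p-T))[:2]*1000,p[2]])
    L=np.array(L); print(len(L),"top z",np.median(L[:,2]).round(4))
    for y0 in(-15,-10,-5,0,5,10,15):
        q=L[abs(L[:,1]-y0)<1,0]; q=q[abs(q)<33]
        if len(q): print("y",y0,q.min().round(1),q.max().round(1),"mid",((q.min()+q.max())/2).round(1))
    return s
if __name__=="__main__": off()
E
python3 off.py; python3 go.py .487 .1429 .106
```

```text
10239 top z 0.1299
y -15 -18.6 17.2 mid -0.7
y -10 -20.7 20.5 mid -0.1
y -5 -24.0 23.2 mid -0.4
y 0 -25.7 25.3 mid -0.2
y 5 -23.4 22.5 mid -0.5
y 10 -21.1 19.6 mid -0.7
y 15 -17.8 16.9 mid -0.5
t 6.28 pos [0.487  0.1427 0.1208] jaw 16.5 tilt [0.0032 0.0025] j [-0.61  0.56  0.32  2.2  -0.4   0.43  0.32] F [ 0.6  0.5 -0.8] M [ 0.03 -0.01 -0.01] gap 0.505
delta [ 0.1  0.  14.8]
```

Run:
```python
from h import *
s=cams.snapshot("scene"); o=status.get_obs()
u,v=map(int,proj(s,o["eef_pos"]))
print(u,v,[np.round(proj(s,p)) for p in ([.486,.1447,.115],[.486,.1447,.06])])
u0,v0=u-60,v-50
cv2.imwrite("pics/sc1.png",cv2.resize(s["pixels"][v0:v0+110,u0:u0+125],None,fx=5,fy=5,interpolation=cv2.INTER_CUBIC))
```

```text
367 153 [array([368., 155.]), array([366., 169.])]
```

View pics/sc1.png

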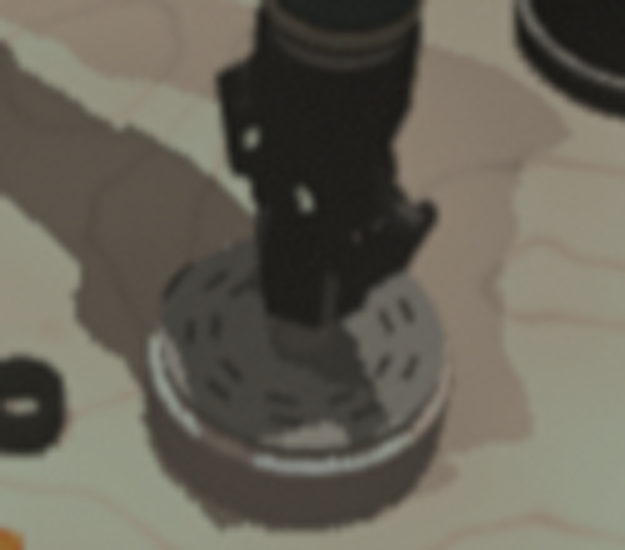

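The scene crop shows the nut (300,300) above the disc centre (about 300,345) with nothing else touching. The nut slid about 2 mm in the jaws, so I'm recentring before going down gently.

Request:
send_rows --commands '[{"delta_pos": [1.3, 0, 0], "twist": [0.002, 0.002, 0], "hand": -1}, {"delta_pos": [2.6, 0, 0], "twist": [0.002, 0.002, 0], "hand": -1}, {"delta_pos": [2.6, 0, 2], "twist": [0.002, 0.002, 0], "hand": -1}, {"delta_pos": [2.6, 0, 4], "twist": [0.002, 0.002, 0], "hand": -1}, {"delta_pos": [2.6, 0, 6], "twist": [0.002, 0.002, 0], "hand": -1}]'

```text
time_s: 6.75
eef_pos: [0.4863, 0.1453, 0.1145]
ee_rot: [[-0.284, 0.959, 0.001], [0.959, 0.284, 0.004], [0.003, 0.002, -1.0]]
force: [-0.6, 0.5, -0.1]
finger_gap: 0.505
```

```bash
python3 go.py .4862 .1452 .106;python3 off.py
```

```text
t 6.75 pos [0.4863 0.1453 0.1145] jaw 16.5 tilt [0.0007 0.0038] j [-0.6   0.57  0.31  2.2  -0.41  0.42  0.32] F [-0.6  0.5 -0.1] M [-0.05  0.04 -0.01] gap 0.505
delta [-0.1 -0.1  8.5]
10340 top z 0.1236
y -15 -17.8 17.1 mid -0.4
y -10 -20.6 20.1 mid -0.2
y -5 -23.6 22.9 mid -0.4
y 0 -27.1 25.3 mid -0.9
y 5 -23.2 23.2 mid 0.0
y 10 -20.7 19.9 mid -0.4
y 15 -18.1 17.1 mid -0.5
```

Request:
send_rows --commands '[{"delta_pos": [0, 0, 1.5], "twist": [0.002, -0.003, 0], "hand": -1}, {"delta_pos": [0, 0, 3], "twist": [0.002, -0.003, 0], "hand": -1}, {"delta_pos": [0, 0, 4.5], "twist": [0.002, -0.003, 0], "hand": -1}, {"delta_pos": [0, 0, 6], "twist": [0.002, -0.003, 0], "hand": -1}, {"delta_pos": [0, 0, 6], "twist": [0.002, -0.003, 0], "hand": -1}]'

```text
time_s: 7.22
eef_pos: [0.4858, 0.1452, 0.1078]
ee_rot: [[-0.284, 0.959, -0.002], [0.959, 0.284, -0.0], [0.0, -0.002, -1.0]]
force: [0.1, 0.3, -1.0]
finger_gap: 0.506
```

```bash
python3 go.py .4862 .1452 .106
```

```text
t 7.22 pos [0.4858 0.1452 0.1078] jaw 16.5 tilt [-0.0016 -0.0001] j [-0.6   0.58  0.3   2.21 -0.42  0.41  0.33] F [ 0.1  0.3 -1. ] M [0.03 0.08 0.  ] gap 0.506
delta [-0.1  0.4  1.8]
```

Request:
send_rows --commands '[{"delta_pos": [0, 0.2, 1.5], "twist": [0, 0, 0], "hand": -1}, {"delta_pos": [0, 0.2, 3], "twist": [0, 0, 0], "hand": -1}, {"delta_pos": [0, 0.2, 4.5], "twist": [0, 0, 0], "hand": -1}, {"delta_pos": [0, 0.2, 6], "twist": [0, 0, 0], "hand": -1}, {"delta_pos": [0, 0.2, 7], "twist": [0, 0, 0], "hand": -1}]'

```text
time_s: 7.63
eef_pos: [0.4864, 0.1452, 0.1041]
ee_rot: [[-0.283, 0.959, -0.002], [0.959, 0.283, 0.003], [0.003, -0.001, -1.0]]
force: [-8.5, -1.5, 44.5]
finger_gap: 0.505
```

```bash
python3 go.py .4862 .1452 .106;python3 off.py
```

```text
t 7.63 pos [0.4864 0.1452 0.1041] jaw 16.4 tilt [-0.0019  0.0028] j [-0.59  0.58  0.29  2.21 -0.42  0.4   0.33] F [-8.5 -1.5 44.5] M [-0.44  1.88 -0.04] gap 0.505
delta [ 0.  -0.2 -1.9]
11221 top z 0.1134
y -15 -17.9 17.5 mid -0.2
y -10 -20.8 20.3 mid -0.2
y -5 -23.5 23.1 mid -0.2
y 0 -26.0 25.4 mid -0.3
y 5 -23.6 22.7 mid -0.4
y 10 -21.3 20.1 mid -0.6
y 15 -18.1 16.9 mid -0.6
```

Request:
send_rows --commands '[{"delta_pos": [0, -0.2, -2], "twist": [-0.001, -0.003, 0], "hand": -1}, {"delta_pos": [0, -0.2, -2], "twist": [-0.001, -0.003, 0], "hand": -1}, {"delta_pos": [0, -0.2, 0], "twist": [-0.001, -0.003, 0], "hand": -1}, {"delta_pos": [0, -0.2, 0.5], "twist": [-0.001, -0.003, 0], "hand": -1}, {"delta_pos": [0, -0.2, 0.5], "twist": [-0.001, -0.003, 0], "hand": -1}]'

```text
time_s: 8.1
eef_pos: [0.4869, 0.1453, 0.1047]
ee_rot: [[-0.283, 0.959, 0.001], [0.959, 0.283, 0.001], [0.001, 0.001, -1.0]]
force: [-3.4, -1.0, 17.4]
finger_gap: 0.506
```

```bash
python3 go.py .4862 .1452 .106
```

```text
t 8.1 pos [0.4869 0.1453 0.1047] jaw 16.4 tilt [0.0009 0.0015] j [-0.59  0.58  0.29  2.21 -0.42  0.4   0.33] F [-3.4 -1.  17.4] M [-0.08  0.59  0.03] gap 0.506
delta [ 0.1 -0.7 -1.3]
```

Request:
send_rows --commands '[{"delta_pos": [0, -0.5, 0.3], "twist": [0, 0, -0.07], "hand": -1}, {"delta_pos": [0, -0.5, 0.6], "twist": [0, 0, -0.14], "hand": -1}, {"delta_pos": [0, -0.5, 0.9], "twist": [0, 0, -0.21], "hand": -1}, {"delta_pos": [0, -0.5, 1.2], "twist": [0, 0, -0.28], "hand": -1}, {"delta_pos": [0, -0.5, 1.5], "twist": [0, 0, -0.35], "hand": -1}]'

```text
time_s: 8.52
eef_pos: [0.4874, 0.1455, 0.104]
ee_rot: [[-0.596, 0.803, 0.003], [0.803, 0.596, 0.003], [0.001, 0.004, -1.0]]
force: [-1.0, -0.7, 13.8]
finger_gap: 0.505
```

```bash
python3 go.py .4862 .1452 .106
```

```text
t 8.52 pos [0.4874 0.1455 0.104 ] jaw 36.6 tilt [0.0026 0.0026] j [-0.53  0.57  0.2   2.2  -0.3   0.38  0.56] F [-1.  -0.7 13.8] M [ 0.1   0.26 -0.09] gap 0.505
delta [ 0.5 -1.1 -2. ]
```

Request:
send_rows --commands '[{"delta_pos": [0.2, -0.5, 0.3], "twist": [0.003, 0, -0.07], "hand": -1}, {"delta_pos": [0.2, -0.5, 0.6], "twist": [0.003, 0, -0.14], "hand": -1}, {"delta_pos": [0.2, -0.5, 0.9], "twist": [0.003, 0, -0.21], "hand": -1}, {"delta_pos": [0.2, -0.5, 1.2], "twist": [0.003, 0, -0.28], "hand": -1}, {"delta_pos": [0.2, -0.5, 1.5], "twist": [0.003, 0, -0.35], "hand": -1}]'

```text
time_s: 8.93
eef_pos: [0.4865, 0.1453, 0.1016]
ee_rot: [[-0.837, 0.547, -0.001], [0.547, 0.837, 0.0], [0.001, -0.0, -1.0]]
force: [-0.2, -0.1, -0.4]
finger_gap: 0.506
```

```bash
python3 go.py .4868 .1452 .106
```

```text
t 8.93 pos [0.4865 0.1453 0.1016] jaw 56.9 tilt [-0.0007  0.0001] j [-0.46  0.57  0.11  2.2  -0.17  0.38  0.78] F [-0.2 -0.1 -0.4] M [-0.03  0.01 -0.06] gap 0.506
delta [-0.3  0.  -4.4]
```

Request:
send_rows --commands '[{"delta_pos": [0, 0, 0.5], "twist": [0, 0, -0.07], "hand": -1}, {"delta_pos": [0, 0, 1], "twist": [0, 0, -0.14], "hand": -1}, {"delta_pos": [0, 0, 1.5], "twist": [0, 0, -0.21], "hand": -1}, {"delta_pos": [0, 0, 1.8], "twist": [0, 0, -0.28], "hand": -1}, {"delta_pos": [0, 0, 2], "twist": [0, 0, -0.35], "hand": -1}]'

```text
time_s: 9.35
eef_pos: [0.4868, 0.1459, 0.1007]
ee_rot: [[-0.974, 0.224, -0.0], [0.224, 0.974, 0.001], [0.001, 0.001, -1.0]]
force: [-4.0, -0.0, 20.6]
finger_gap: 0.504
```

```bash
python3 go.py .4868 .1452 .106
```

```text
t 9.35 pos [0.4868 0.1459 0.1007] jaw 77.0 tilt [-0.0005  0.0012] j [-0.4   0.57  0.02  2.2  -0.04  0.37  1.  ] F [-4.  -0.  20.6] M [ 0.04  0.73 -0.25] gap 0.504
delta [-0.1 -0.7 -5.3]
```

Request:
send_rows --commands '[{"delta_pos": [0, -0.4, 0], "twist": [0, 0, -0.07], "hand": -1}, {"delta_pos": [0, -0.4, 0.3], "twist": [0, 0, -0.14], "hand": -1}, {"delta_pos": [0, -0.4, 0.6], "twist": [0, 0, -0.21], "hand": -1}, {"delta_pos": [0, -0.4, 0.9], "twist": [0, 0, -0.28], "hand": -1}, {"delta_pos": [0, -0.4, 1.2], "twist": [0, 0, -0.35], "hand": -1}]'

```text
time_s: 9.77
eef_pos: [0.4865, 0.1461, 0.1007]
ee_rot: [[-0.992, -0.125, -0.001], [-0.125, 0.992, 0.002], [0.001, 0.002, -1.0]]
force: [-4.5, 0.1, 23.0]
finger_gap: 0.507
```

```bash
python3 go.py .4868 .1452 .106
```

```text
t 9.77 pos [0.4865 0.1461 0.1007] jaw 97.2 tilt [-0.0011  0.0019] j [-0.33  0.57 -0.07  2.2   0.09  0.38  1.23] F [-4.5  0.1 23. ] M [ 0.13  1.   -0.27] gap 0.507
delta [-0.2 -0.9 -5.3]
```

Request:
send_rows --commands '[{"delta_pos": [0.4, -0.4, 0], "twist": [0, 0, -0.07], "hand": -1}, {"delta_pos": [0.4, -0.4, 0.3], "twist": [0, 0, -0.14], "hand": -1}, {"delta_pos": [0.4, -0.4, 0.5], "twist": [0, 0, -0.21], "hand": -1}, {"delta_pos": [0.4, -0.4, 0.7], "twist": [0, 0, -0.28], "hand": -1}, {"delta_pos": [0.4, -0.4, 1], "twist": [0, 0, -0.35], "hand": -1}]'

```text
time_s: 10.18
eef_pos: [0.4861, 0.1462, 0.1007]
ee_rot: [[-0.888, -0.46, -0.001], [-0.46, 0.888, 0.002], [0.0, 0.003, -1.0]]
force: [-4.3, -0.5, 22.9]
finger_gap: 0.51
```

```bash
python3 go.py .4868 .1452 .106
```

```text
t 10.18 pos [0.4861 0.1462 0.1007] jaw 117.4 tilt [-0.0013  0.0024] j [-0.26  0.57 -0.16  2.19  0.22  0.39  1.45] F [-4.3 -0.5 22.9] M [-0.01  0.95 -0.27] gap 0.51
delta [-0.2 -1.2 -5.3]
```

Request:
send_rows --commands '[{"delta_pos": [0.3, 0, 0], "twist": [0.002, 0, -0.07], "hand": -1}, {"delta_pos": [0.3, 0, 0.3], "twist": [0.002, 0, -0.14], "hand": -1}, {"delta_pos": [0.3, 0, 0.5], "twist": [0.002, 0, -0.21], "hand": -1}, {"delta_pos": [0.3, 0, 0.7], "twist": [0.002, 0, -0.28], "hand": -1}, {"delta_pos": [0.3, 0, 1], "twist": [0.002, 0, -0.35], "hand": -1}]'

```text
time_s: 10.6
eef_pos: [0.4857, 0.1461, 0.1007]
ee_rot: [[-0.675, -0.738, -0.001], [-0.738, 0.675, 0.0], [0.0, 0.001, -1.0]]
force: [-4.1, -2.3, 20.7]
finger_gap: 0.504
```

```bash
python3 go.py .4868 .1452 .106; python3 off.py
```

```text
t 10.6 pos [0.4857 0.1461 0.1007] jaw 137.5 tilt [-0.0005  0.0004] j [-0.2   0.58 -0.25  2.19  0.34  0.41  1.68] F [-4.1 -2.3 20.7] M [-0.26  0.84 -0.21] gap 0.504
delta [-0.1 -1.4 -5.3]
10992 top z 0.11
y -15 -16.7 18.4 mid 0.9
y -10 -20.3 21.0 mid 0.4
y -5 -23.1 23.8 mid 0.4
y 0 -25.2 26.1 mid 0.4
y 5 -23.1 23.7 mid 0.3
y 10 -19.9 21.0 mid 0.5
y 15 -16.9 17.5 mid 0.3
```

Request:
send_rows --commands '[{"delta_pos": [0.3, 0, 0], "twist": [0, 0, -0.07], "hand": -1}, {"delta_pos": [0.3, 0, 0.3], "twist": [0, 0, -0.14], "hand": -1}, {"delta_pos": [0.3, 0, 0.5], "twist": [0, 0, -0.21], "hand": -1}, {"delta_pos": [0.3, 0, 0.7], "twist": [0, 0, -0.28], "hand": -1}, {"delta_pos": [0.3, 0, 1], "twist": [0, 0, -0.35], "hand": -1}]'

```text
time_s: 11.07
eef_pos: [0.4848, 0.1461, 0.1006]
ee_rot: [[-0.376, -0.927, -0.002], [-0.927, 0.376, -0.0], [0.001, 0.002, -1.0]]
force: [-4.5, -1.4, 19.6]
finger_gap: 0.506
```

```bash
python3 go.py .4868 .1452 .106
```

```text
t 11.07 pos [0.4848 0.1461 0.1006] jaw 157.9 tilt [-0.0018 -0.0001] j [-0.13  0.59 -0.34  2.19  0.45  0.43  1.92] F [-4.5 -1.4 19.6] M [-0.12  1.23 -0.21] gap 0.506
delta [ 0.1 -2.2 -5.4]
```

Request:
send_rows --commands '[{"delta_pos": [0.2, -0.8, 0], "twist": [0, 0, -0.07], "hand": -1}, {"delta_pos": [0.2, -0.8, 0.3], "twist": [0, 0, -0.14], "hand": -1}, {"delta_pos": [0.2, -0.8, 0.5], "twist": [0, 0, -0.21], "hand": -1}, {"delta_pos": [0.2, -0.8, 0.8], "twist": [0, 0, -0.28], "hand": -1}, {"delta_pos": [0.2, -0.8, 1.2], "twist": [0, 0, -0.35], "hand": -1}]'

```text
time_s: 11.48
eef_pos: [0.486, 0.1454, 0.099]
ee_rot: [[-0.035, -0.999, -0.002], [-0.999, 0.035, 0.0], [-0.0, 0.002, -1.0]]
force: [0.2, -0.9, 8.1]
finger_gap: 0.508
```

```bash
python3 go.py .4860 .1455 .106
```

```text
t 11.48 pos [0.486  0.1454 0.099 ] jaw 178.0 tilt [-0.002   0.0003] j [-0.06  0.6  -0.43  2.19  0.56  0.46  2.17] F [ 0.2 -0.9  8.1] M [-0.25  0.11 -0.61] gap 0.508
delta [-0.1  0.  -7. ]
```

The nut has started to drop and meets a tooth, since Mz jumped. I'll ease the twist back and follow it down.

Request:
send_rows --commands '[{"delta_pos": [0, 0, 1], "twist": [0, 0, 0.03], "hand": -1}, {"delta_pos": [0, 0, 2], "twist": [0, 0, 0.03], "hand": -1}, {"delta_pos": [0, 0, 3], "twist": [0, 0, 0.03], "hand": -1}, {"delta_pos": [0, 0, 4], "twist": [0, 0, 0.03], "hand": -1}, {"delta_pos": [0, 0, 4.5], "twist": [0, 0, 0.03], "hand": -1}]'

```text
time_s: 11.9
eef_pos: [0.4861, 0.1457, 0.0944]
ee_rot: [[-0.066, -0.998, -0.002], [-0.998, 0.066, 0.001], [-0.001, 0.002, -1.0]]
force: [-0.1, 0.5, 6.5]
finger_gap: 0.504
```

```bash
python3 go.py .4860 .1455 .106
```

```text
t 11.9 pos [0.4861 0.1457 0.0944] jaw 176.2 tilt [-0.0022  0.0008] j [-0.07  0.61 -0.42  2.19  0.56  0.45  2.14] F [-0.1  0.5  6.5] M [-0.05  0.17 -0.14] gap 0.504
delta [  0.2   0.1 -11.6]
```

Request:
send_rows --commands '[{"delta_pos": [0, 0, 0.5], "twist": [0, 0, 0.01], "hand": -1}, {"delta_pos": [0, 0, 1], "twist": [0, 0, 0.01], "hand": -1}, {"delta_pos": [0, 0, 1.5], "twist": [0, 0, 0.01], "hand": -1}, {"delta_pos": [0, 0, 2], "twist": [0, 0, 0.01], "hand": -1}, {"delta_pos": [0, 0, 2], "twist": [0, 0, 0.01], "hand": -1}]'

```text
time_s: 12.32
eef_pos: [0.4862, 0.1458, 0.0932]
ee_rot: [[-0.076, -0.997, -0.002], [-0.997, 0.076, 0.0], [-0.0, 0.002, -1.0]]
force: [-2.1, -1.0, 15.3]
finger_gap: 0.505
```

```bash
python3 go.py .4860 .1455 .106
```

```text
t 12.32 pos [0.4862 0.1458 0.0932] jaw 175.7 tilt [-0.0018  0.0002] j [-0.08  0.61 -0.41  2.19  0.56  0.44  2.13] F [-2.1 -1.  15.3] M [-0.27  0.51 -0.07] gap 0.505
delta [  0.3   0.2 -12.8]
```

Seated at underside 68 mm, which is the full drop. Now running on clockwise at 0.05 mm/deg.

Request:
send_rows --commands '[{"delta_pos": [0, 0, -0.3], "twist": [0, 0, 0.07], "hand": -1}, {"delta_pos": [0, 0, 0.1], "twist": [0, 0, 0.14], "hand": -1}, {"delta_pos": [0, 0, 0.4], "twist": [0, 0, 0.21], "hand": -1}, {"delta_pos": [0, 0, 0.7], "twist": [0, 0, 0.28], "hand": -1}, {"delta_pos": [0, 0, 1], "twist": [0, 0, 0.35], "hand": -1}]'

```text
time_s: 12.73
eef_pos: [0.4863, 0.146, 0.0923]
ee_rot: [[-0.415, -0.91, -0.002], [-0.91, 0.415, 0.0], [0.0, 0.002, -1.0]]
force: [-1.9, -0.9, 8.2]
finger_gap: 0.509
```

```bash
python3 go.py .4860 .1455 .106
```

```text
t 12.73 pos [0.4863 0.146  0.0923] jaw 155.5 tilt [-0.0017  0.0003] j [-0.15  0.6  -0.32  2.19  0.45  0.41  1.89] F [-1.9 -0.9  8.2] M [-0.1   0.2   0.05] gap 0.509
delta [  0.6   0.1 -13.7]
```

Threading as expected: 0.9 mm down in 20°.

Request:
send_rows --commands '[{"delta_pos": [0, 0, 0.3], "twist": [0, 0, 0.11], "hand": -1}, {"delta_pos": [0, 0, 0.6], "twist": [0, 0, 0.22], "hand": -1}, {"delta_pos": [0, 0, 0.9], "twist": [0, 0, 0.33], "hand": -1}, {"delta_pos": [0, 0, 1.3], "twist": [0, 0, 0.44], "hand": -1}, {"delta_pos": [0, 0, 1.6], "twist": [0, 0, 0.55], "hand": -1}]'

```text
time_s: 13.15
eef_pos: [0.4867, 0.1456, 0.0907]
ee_rot: [[-0.832, -0.554, -0.001], [-0.554, 0.832, -0.0], [0.001, 0.0, -1.0]]
force: [0.4, -1.3, 6.5]
finger_gap: 0.508
```

Request:
send_rows --commands '[{"delta_pos": [0, 0, 0.3], "twist": [0, 0, 0.11], "hand": -1}, {"delta_pos": [0, 0, 0.6], "twist": [0, 0, 0.22], "hand": -1}, {"delta_pos": [0, 0, 0.9], "twist": [0, 0, 0.33], "hand": -1}, {"delta_pos": [0, 0, 1.3], "twist": [0, 0, 0.44], "hand": -1}, {"delta_pos": [0, 0, 1.6], "twist": [0, 0, 0.55], "hand": -1}]'

```text
time_s: 13.57
eef_pos: [0.487, 0.1453, 0.0892]
ee_rot: [[-0.999, -0.033, -0.001], [-0.033, 0.999, -0.001], [0.001, -0.001, -1.0]]
force: [-0.9, -1.2, 7.1]
finger_gap: 0.503
```

```bash
python3 go.py .4860 .1455 .106
```

```text
t 13.57 pos [0.487  0.1453 0.0892] jaw 91.9 tilt [-0.0008 -0.0007] j [-0.35  0.59 -0.04  2.2   0.06  0.35  1.17] F [-0.9 -1.2  7.1] M [-0.31  0.12  0.05] gap 0.503
delta [  1.    0.3 -16.8]
```

Request:
send_rows --commands '[{"delta_pos": [0.4, 0, 0.3], "twist": [0, 0, 0.11], "hand": -1}, {"delta_pos": [0.4, 0, 0.6], "twist": [0, 0, 0.22], "hand": -1}, {"delta_pos": [0.4, 0, 0.9], "twist": [0, 0, 0.33], "hand": -1}, {"delta_pos": [0.4, 0, 1.2], "twist": [0, 0, 0.44], "hand": -1}, {"delta_pos": [0.4, 0, 1.5], "twist": [0, 0, 0.55], "hand": -1}]'

```text
time_s: 13.98
eef_pos: [0.487, 0.1453, 0.0877]
ee_rot: [[-0.867, 0.499, 0.0], [0.499, 0.867, -0.001], [-0.0, -0.001, -1.0]]
force: [-0.6, -0.4, 7.2]
finger_gap: 0.505
```

Request:
send_rows --commands '[{"delta_pos": [0, 0, 0.3], "twist": [0, 0, 0.11], "hand": -1}, {"delta_pos": [0, 0, 0.6], "twist": [0, 0, 0.22], "hand": -1}, {"delta_pos": [0, 0, 0.9], "twist": [0, 0, 0.33], "hand": -1}, {"delta_pos": [0, 0, 1.2], "twist": [0, 0, 0.44], "hand": -1}, {"delta_pos": [0, 0, 1.5], "twist": [0, 0, 0.55], "hand": -1}]'

```text
time_s: 14.4
eef_pos: [0.4872, 0.1449, 0.0862]
ee_rot: [[-0.474, 0.88, 0.0], [0.88, 0.474, -0.001], [-0.001, -0.0, -1.0]]
force: [-0.7, -1.4, 5.5]
finger_gap: 0.503
```

```bash
python3 go.py .4860 .1455 .106
```

```text
t 14.4 pos [0.4872 0.1449 0.0862] jaw 28.3 tilt [ 0.0005 -0.0013] j [-0.54  0.61  0.23  2.21 -0.37  0.36  0.49] F [-0.7 -1.4  5.5] M [-0.33  0.08  0.  ] gap 0.503
delta [  1.1  -0.8 -19.8]
```

Request:
send_rows --commands '[{"delta_pos": [0.3, -0.3, 0.3], "twist": [0, 0, 0.11], "hand": -1}, {"delta_pos": [0.3, -0.3, 0.6], "twist": [0, 0, 0.22], "hand": -1}, {"delta_pos": [0.3, -0.3, 0.9], "twist": [0, 0, 0.33], "hand": -1}, {"delta_pos": [0.3, -0.3, 1], "twist": [0, 0, 0.44], "hand": -1}, {"delta_pos": [0.3, -0.3, 1], "twist": [0, 0, 0.55], "hand": -1}]'

```text
time_s: 14.82
eef_pos: [0.4865, 0.1449, 0.0849]
ee_rot: [[0.061, 0.998, -0.0], [0.998, -0.061, -0.002], [-0.002, -0.0, -1.0]]
force: [-2.4, 0.5, 4.7]
finger_gap: 0.503
```

```bash
python3 go.py .4860 .1455 .106
```

```text
t 14.82 pos [0.4865 0.1449 0.0849] jaw -3.5 tilt [-0.0003 -0.0017] j [-0.64  0.63  0.36  2.22 -0.58  0.38  0.14] F [-2.4  0.5  4.7] M [0.13 0.2  0.04] gap 0.503
delta [  0.5  -0.5 -21.1]
```

Request:
send_rows --commands '[{"delta_pos": [0, 0, 0], "twist": [0, 0, 0.07], "hand": -1}, {"delta_pos": [0, 0, 0], "twist": [0, 0, 0.14], "hand": -1}, {"delta_pos": [0, 0, 0], "twist": [0, 0, 0.21], "hand": -1}, {"delta_pos": [0, 0, 0.2], "twist": [0, 0, 0.28], "hand": -1}, {"delta_pos": [0, 0, 0.5], "twist": [0, 0, 0.35], "hand": -1}]'

```text
time_s: 15.23
eef_pos: [0.4865, 0.1454, 0.0843]
ee_rot: [[0.401, 0.916, -0.001], [0.916, -0.401, -0.001], [-0.002, 0.0, -1.0]]
force: [-0.8, 0.7, 7.2]
finger_gap: 0.503
```

```bash
python3 go.py .4860 .1455 .106
```

```text
t 15.23 pos [0.4865 0.1454 0.0843] jaw -23.6 tilt [-0.0006 -0.0014] j [-0.7   0.65  0.45  2.22 -0.71  0.41 -0.09] F [-0.8  0.7  7.2] M [0.23 0.18 0.08] gap 0.503
delta [ -0.1  -0.5 -21.7]
```

Request:
send_rows --commands '[{"delta_pos": [0, 0, 0.1], "twist": [0, 0, 0.06], "hand": -1}, {"delta_pos": [0, 0, 0.3], "twist": [0, 0, 0.12], "hand": -1}, {"delta_pos": [0, 0, 0.4], "twist": [0, 0, 0.18], "hand": -1}, {"delta_pos": [0, 0, 0.6], "twist": [0, 0, 0.24], "hand": -1}, {"delta_pos": [0, 0, 0.8], "twist": [0, 0, 0.3], "hand": -1}]'

```text
time_s: 15.65
eef_pos: [0.487, 0.1455, 0.0838]
ee_rot: [[0.655, 0.755, 0.0], [0.755, -0.655, -0.001], [-0.001, 0.001, -1.0]]
force: [-0.1, -0.4, 11.1]
finger_gap: 0.505
```

```bash
python3 go.py .4860 .1455 .106
```

```text
t 15.65 pos [0.487  0.1455 0.0838] jaw -40.9 tilt [ 0.0002 -0.0013] j [-0.75  0.67  0.52  2.22 -0.81  0.44 -0.29] F [-0.1 -0.4 11.1] M [0.12 0.21 0.12] gap 0.505
delta [ -0.6  -0.7 -22.2]
```

Request:
send_rows --commands '[{"delta_pos": [0, 0, 0], "twist": [0, 0, 0.06], "hand": -1}, {"delta_pos": [0, 0, 0], "twist": [0, 0, 0.12], "hand": -1}, {"delta_pos": [0, 0, 0], "twist": [0, 0, 0.18], "hand": -1}, {"delta_pos": [0, 0, 0], "twist": [0, 0, 0.24], "hand": -1}, {"delta_pos": [0, 0, 0], "twist": [0, 0, 0.26], "hand": -1}]'

```text
time_s: 16.07
eef_pos: [0.4871, 0.145, 0.0839]
ee_rot: [[0.828, 0.561, 0.0], [0.561, -0.828, -0.002], [-0.001, 0.002, -1.0]]
force: [-2.0, -1.5, 8.2]
finger_gap: 0.508
```

```bash
python3 go.py .4860 .1455 .106
```

```text
t 16.07 pos [0.4871 0.145  0.0839] jaw -55.9 tilt [ 0.0004 -0.0024] j [-0.8   0.69  0.59  2.22 -0.88  0.48 -0.47] F [-2.  -1.5  8.2] M [-0.04  0.25  0.1 ] gap 0.508
delta [ -0.7  -0.9 -22.2]
```

Request:
send_rows --commands '[{"delta_pos": [0, 0, -0.2], "twist": [0, 0, 0], "hand": -1}, {"delta_pos": [0, 0, -0.4], "twist": [0, 0, 0], "hand": -1}, {"delta_pos": [0, 0, -0.6], "twist": [0, 0, 0], "hand": -1}, {"delta_pos": [0, 0, -0.8], "twist": [0, 0, 0], "hand": -1}, {"delta_pos": [0, 0, -0.8], "twist": [0, 0, 0], "hand": -1}]'

```text
time_s: 16.48
eef_pos: [0.4871, 0.145, 0.0841]
ee_rot: [[0.828, 0.561, 0.0], [0.561, -0.828, -0.003], [-0.001, 0.003, -1.0]]
force: [1.0, -0.5, -4.7]
finger_gap: 0.505
```

```bash
python3 go.py .4860 .1455 .106;python3 off.py
```

```text
t 16.48 pos [0.4871 0.145  0.0841] jaw -55.9 tilt [ 0.0004 -0.0032] j [-0.8   0.69  0.6   2.22 -0.88  0.48 -0.47] F [ 1.  -0.5 -4.7] M [ 0.09 -0.34 -0.04] gap 0.505
delta [ -0.7  -1.  -21.9]
9210 top z 0.0932
y -15 -17.4 17.2 mid -0.1
y -10 -20.6 20.1 mid -0.3
y -5 -23.3 23.3 mid -0.0
y 0 -25.4 25.5 mid 0.1
y 5 -23.6 23.3 mid -0.1
y 10 -20.9 20.2 mid -0.4
y 15 -17.9 17.7 mid -0.1
```

The thread holds the nut against an upward pull, with the underside about 1.6 mm below the disc's rest height. I'll turn a little more, then release.

Request:
send_rows --commands '[{"delta_pos": [0, 0, 0.3], "twist": [0, 0, 0.04], "hand": -1}, {"delta_pos": [0, 0, 0.3], "twist": [0, 0, 0.08], "hand": -1}, {"delta_pos": [0, 0, 0.3], "twist": [0, 0, 0.13], "hand": -1}, {"delta_pos": [0, 0, 0.3], "twist": [0, 0, 0.13], "hand": -1}, {"delta_pos": [0, 0, 0.3], "twist": [0, 0, 0.13], "hand": -1}]'

```text
time_s: 16.95
eef_pos: [0.4869, 0.1446, 0.0837]
ee_rot: [[0.893, 0.449, 0.0], [0.449, -0.893, -0.004], [-0.002, 0.003, -1.0]]
force: [-0.2, -1.5, -1.2]
finger_gap: 0.506
```

```bash
python3 go.py
```

```text
t 16.95 pos [0.4869 0.1446 0.0837] jaw -63.3 tilt [ 0.     -0.0038] j [-0.82  0.71  0.63  2.22 -0.92  0.5  -0.57] F [-0.2 -1.5 -1.2] M [-0.05 -0.11 -0.12] gap 0.506
```

Request:
send_rows --commands '[{"delta_pos": [0, 0, 0], "twist": [0, 0, 0], "hand": 0.3}, {"delta_pos": [0, 0, 0], "twist": [0, 0, 0], "hand": 0.6}, {"delta_pos": [0, 0, 0], "twist": [0, 0, 0], "hand": 0.8}, {"delta_pos": [0, 0, 0], "twist": [0, 0, 0], "hand": 0.8}, {"delta_pos": [0, 0, 0], "twist": [0, 0, 0], "hand": 0.8}]'

```text
time_s: 17.37
eef_pos: [0.4869, 0.1448, 0.0838]
ee_rot: [[0.893, 0.45, 0.0], [0.45, -0.893, -0.003], [-0.001, 0.003, -1.0]]
force: [0.3, -0.5, -0.6]
finger_gap: 0.897
```

```bash
python3 go.py; python3 off.py
```

```text
t 17.37 pos [0.4869 0.1448 0.0838] jaw -63.3 tilt [ 0.0001 -0.0035] j [-0.82  0.71  0.63  2.22 -0.92  0.5  -0.57] F [ 0.3 -0.5 -0.6] M [-0.04 -0.02 -0.02] gap 0.897
9648 top z 0.0928
y -15 -17.4 16.9 mid -0.2
y -10 -20.5 19.9 mid -0.3
y -5 -23.6 22.6 mid -0.5
y 0 -25.7 25.3 mid -0.2
y 5 -23.9 23.1 mid -0.4
y 10 -21.8 20.6 mid -0.6
y 15 -17.7 17.2 mid -0.2
```

Request:
send_rows --commands '[{"delta_pos": [0, 0, -10], "twist": [0, 0, 0], "hand": 0.9}, {"delta_pos": [0, 0, -30], "twist": [0, 0, 0], "hand": 1}, {"delta_pos": [0, 0, -60], "twist": [0, 0, 0], "hand": 1}, {"delta_pos": [0, 0, -95], "twist": [0, 0, 0], "hand": 1}, {"delta_pos": [0, 0, -130], "twist": [0, 0, 0], "hand": 1}]'

```text
time_s: 17.83
eef_pos: [0.4861, 0.1448, 0.2147]
ee_rot: [[0.894, 0.449, -0.002], [0.449, -0.894, -0.005], [-0.004, 0.003, -1.0]]
force: [0.7, 1.1, 0.6]
finger_gap: 0.999
```

```bash
python3 go.py
python3 - <<'E'
from h import *
s=cams.snapshot("wrist"); cv2.imwrite("pics/w3.png",s["pixels"])
W=[]; D=[]; 
for v in range(0,400,2):
  for u in range(0,640,2):
    if s["z_map"][v,u]>0:
      p=world(s,u,v,win=0); r=np.hypot(p[0]-.4865,p[1]-.145)
      if .085<p[2]<.1 and .010<r<.03: W.append(p)
      if .05<p[2]<.068 and .045<r<.065: D.append(p)
W=np.array(W);D=np.array(D); print("nut",len(W),W.mean(0),"plane",np.linalg.lstsq(np.c_[W[:,:2]-W[:,:2].mean(0),np.ones(len(W))],W[:,2],rcond=None)[0]); print("disc z",D.mean(0))
E
```

```text
t 17.83 pos [0.4861 0.1448 0.2147] jaw -63.3 tilt [-0.0017 -0.0046] j [-1.04  0.54  0.93  2.15 -0.63  0.75 -0.8 ] F [0.7 1.1 0.6] M [ 0.1  -0.01 -0.03] gap 0.999
nut 558 [0.48839481 0.14480273 0.09266678] plane [-0.01264881 -0.00685362  0.09266678]
disc z [0.49073459 0.14714267 0.05897499]
```

View pics/w3.png

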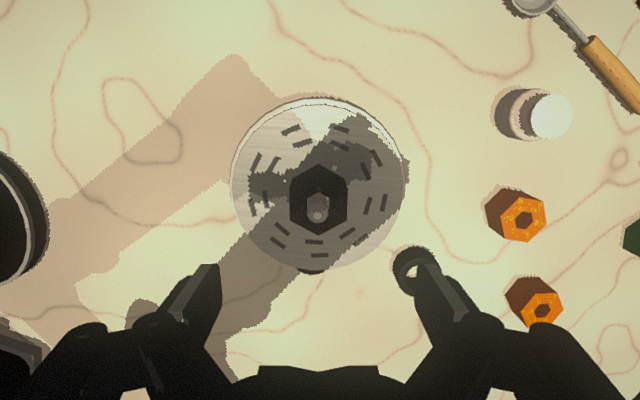

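The picture shows the nut upright at (318,198), centred on the disc with the pilot through its hole, fingers clear, and the collar (410,268) and pusher (545,115) in place. Nut top minus disc is 33.7 mm, which is flush, and the disc is about 1.5–2 mm down. Handing in.

```bash
python3 -c "
from h import *
print(ticket.finish_job())"
```

```text
the job is handed in; nothing more can be done
None
```

The nut is on the spindle, run down flush on the disc and released, and I handed the job in at about 18 s. No verdict came back.

- **Placing and drop:** The nut first landed on the stop teeth. Turned anticlockwise about 160°, it dropped into the slots with its underside at about 68 mm.
- **Running on:** I turned it about 240° clockwise. The thread held against an upward pull of about 5 N.
- **Last checks:**
  - **Seating:** The nut stands upright and on the axis. Its top is 33.7 mm above the disc, so it is flush.
  - **Clamping:** The disc is about 1.5–2 mm down. At 6 N per mm that gives roughly 9–12 N; I did not measure the clamping force directly.
  - **Clearances:** The gripper was open and clear above the nut. The collar and pusher looked undisturbed in the last picture; I did not check the spoon, mug and jar separately.
- **What disagreed:**
  - **First descent:** The tool ended about 7 mm off target sideways and the nut slid about 2 mm in the jaws. I recentred it before going on.
  - **Landing force:** The first landing on the teeth pressed with 44 N at the wrist for a moment. That is under the 120 N wrist limit but above the 40 N figure for the arm or gripper body; the load went through the nut held in the fingers.
  - **Tooth stop:** The turning moment reached about 0.61 N m when the nut met the tooth at the drop, so the spindle may have slipped slightly.
  - **Turning moment:** Near the end it read 0.10 N m where about 0.18 was expected. After the last 7° it read about −0.12, the opposite sign, so I relied on the height measurements instead.

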